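Free the sagging bolt of the store cage and hold its gate ajar

TASK

The bolt on the store cage's gate sags behind its bent keeper: take the bolt by its upright knob, lift it over the keeper's bent-up lip while you pull it back clear of the keeper, without wrenching it against the keeper. Then pull the gate open towards the robot by the same knob, to about 25 degrees ajar, and finish while still holding it there by the knob against its closing spring. Leave the containers standing about the cage alone.

Things in the scene. Friction and masses are not known exactly. Their poses are not given: they have to be found in the camera images.
- knob_grip (a point): Where to grip the bolt's knob: a plain upright steel pin, 18 mm in diameter; this point, on its axis, is 44 mm above the bolt rod's axis and 18 mm below the pin's flat top, about 248 mm above the bench. Turns with the gate: y along the rod, towards the hinge (the way the bolt is drawn), z up, x square to the gate, into the cage. Nothing stands within 35 mm beside the knob.
- bolt: The steel bolt: a 12 mm round rod along the gate's top, in two tall worn guides that leave it room to be lifted. Origin on the rod's axis under the knob; axes as for knob_grip. It only slides along its length and up and down; it weighs 200 to 350 g, and its draw has about 1 N of friction. It drops back down when not held up, also after it is drawn.
- nose (a point): Centre of the underside of the bolt's turned-down nose: a block 12 mm wide, 14 mm long along the rod and reaching 18 mm lower than the rod's underside, at the keeper end of the rod, 108 mm from the knob. It hangs behind the keeper's lip and catches on it when the bolt is pulled without lifting.
- bolt_draw (a joint): How far the bolt is pulled back towards the hinge, m: 0 fully home, 0.07 the stop. Unlifted, the nose catches on the lip at about 0.012. From 0.042 on the nose is wholly clear of the keeper and the gate can swing.
- bolt_lift (a joint): How far the bolt is lifted in its guides, m: 0 sagging at rest, 0.022 the upper stop. The nose must be lifted above the lip; depending on how the keeper is bent this takes 0.011 to 0.016.
- keeper: The keeper, fixed on the cage's latch post: a dark steel channel with a lip bent up across its end, a floor and a front jaw on the robot's side that keeps the bolt, lifted or not, from swinging out. Origin at the lip, about at the height of the sagging rod's axis; axes as for the shut gate.
- lip (a point): Middle of the top edge of the keeper's bent-up lip, a plate 24 mm wide and 4 mm thick standing across the bolt's path. Its height relative to the bolt differs from start to start.
- hinge (a point): Point on the gate's vertical hinge axis, at the height of the sagging rod. Knob and hinge are 230 mm apart with the bolt home, and less by what the bolt is drawn.
- gate (a joint): Opening angle of the gate, rad: 0 shut, growing as its keeper end swings towards the robot (clockwise seen from above). A spring always closes it: about 0.3 N m when shut and 0.65 N m at 0.45. The leaf is 292 mm wide and 176 mm high, of grey bar and wire.
- spray_can: Bystander: dark can with a yellow band, 64 mm in diameter, 150 mm high; origin at the centre of its underside.
- jug: Bystander: white plastic bottle, 80 mm in diameter, 155 mm high; origin at the centre of its underside.
- tub: Bystander: open steel tub, 84 mm in diameter, 85 mm high; origin at the centre of its underside. One of the three stands before the cage, where a gate opened beyond about 50 degrees would strike it; the others stand at its sides.

How it is judged:
On the way, in this order (a step that is already met when the one before it is completed fails the run):
1. the bolt, held by the fingers, is lifted and its nose stands above the lip, not yet drawn clear (value of joint bolt_lift above 0.008 m and z of nose in the frame of lip above 0 m and value of joint bolt_draw below 0.03 m and contact force between the fingers and bolt above 0.5 N), for 0.05 s.
2. the bolt is pulled back clear of the keeper, the gate still nearly shut (value of joint bolt_draw above 0.036 m and value of joint gate below 0.2 rad), for 0.05 s.
At the end, for the whole second after the job is handed in: The gate stands still (under 0.05 rad/s), 0.30 to 0.58 rad (17 to 33 degrees) open, the bolt drawn by more than 34 mm, and the fingers hold the bolt with more than 1 N of contact; no container leans on the bolt (value of joint gate between 0.3 and 0.58 rad and velocity of joint gate between -0.05 and 0.05 rad/s and value of joint bolt_draw above 0.034 m and contact force between the fingers and bolt above 1 N and contact force between each of spray_can, jug, tub and bolt below 0.1 N); the arm keeps its last pose, push and grip.
It fails at once if the bolt is wrenched against the keeper with more than 30 N (contact force between bolt and keeper above 30 N).
It fails at once if the spray can is pushed more than 20 mm or tipped (distance of spray_can from where it was at the start of the episode above 0.02 m or angle between spray_can's own z axis and vertical above 0.3 rad).
It fails at once if the jug is pushed more than 20 mm or tipped (distance of jug from where it was at the start of the episode above 0.02 m or angle between jug's own z axis and vertical above 0.3 rad).
It fails at once if the tub is pushed more than 20 mm or tipped (distance of tub from where it was at the start of the episode above 0.02 m or angle between tub's own z axis and vertical above 0.3 rad).
It also fails if it takes over 38 s, if anything falls off the work surface, if the arm or the gripper's body presses on something with over 40 N, if the wrist force passes 120 N, or if a joint passes its speed limit or range.

ROBOT

A 6-joint arm with a two-finger parallel gripper is mounted at the origin on the work surface. World frame = base frame: x ahead of the robot, y to its left, z up, the work surface at z = 0. Lengths are in m, angles in rad, forces in N, time in s.
With the tool pointing down it reaches from about 0.35 to 0.85 m from the base axis. Payload 8.1 kg.
Tool frame: the origin (TCP) lies midway between the tips of the shut fingers; the grasp point (between the pads) lies 19 mm behind it; z points along the fingers, y is the line along which they close (so a half turn about z gives the same grasp; the last joint's range is limited). The gripper opens to 93 mm and grips with 3 to 60 N. Pads are 15 mm wide; open, the fingers measure 128 mm over their backs; the gripper's body (75 mm by 188 mm) begins 65 mm behind the grasp point.
Start: joints at [-0.085, 0.13, 1.488, -0, 1.523, -0.085], TCP at [0.6, 0, 0.219] pointing down, gripper open.
Joint ranges: [-2.96, 2.96], [-0.89, 2.26], [0.02, 2.5], [-1.34, 4.48], [0, 2.73], [-2.66, 2.66]. Speed limits (rad/s): [2.39, 2.39, 2.79, 3.14, 3.14, 3.14].

INTERFACE

Orientations are given as a rotation vector (axis times angle).
In Python, from plant import read_state, read_camera, get_calibration, close_job gives the robot as it stands.
- The arm moves only by the shell command python3 -m crank 'ROWS' [FORCE]. ROWS is JSON, a list that holds one entry, the list of rows, each a list of 7 numbers: the gripper's target within -1 to 1 (fully open at 1, half-way at 0, shut at -1), then the shift along the tool's x, y, z as a fraction of full scale, then the turn, a rotation vector about the tool's x, y, z as a fraction of full scale. In form: [[[grip, x, y, z, rx, ry, rz], ...]]. A call has exactly 5 rows; each row is the pose to reach, as a shift and turn from the pose commanded when the call began, along the tool's axes at that moment; what a row does not reach only later rows make up. Full scale, the value 1, is 0.5 m for a shift and 90 degrees for a turn. A row lasts 1/8 s, in which the tool goes at most 62.5 mm and 10.7 degrees, less where a joint would pass 70% of its speed; a pose out of reach is approached as far as the arm can. A call with a number of a shift or a turn outside -1 to 1 is refused whole. A call with a gripper value outside its range is refused whole. The fingers move at their own pace and stop on an object; FORCE is the grip in N (left out, the last holds). Time passes only in rows, so rows that repeat a pose let the fingers close, or fill a call up. It gives the time, the measured TCP pose, the force, the opening and the grip force at its end, in the units of the state.
- read_state(): the state, without advancing time (a new reading comes with each control period).
- read_camera(name): name is "scene" or "side" or "wrist"; returns the picture (400x640x3 uint8, red, green, blue); there is no depth.
- get_calibration(name): a dict with "fx", "fy", "cx", "cy" (pixels), "eye" and "orientation" of the camera in the world; the wrist camera has in their place "mount" (4x4, takes a point from camera to tool coordinates, whose origin is the TCP and whose axes are the flange's). Camera axes: x right, y down, z forward; pixel columns grow to the right and rows downward; lengths in m; the calibration is good to about 2 mm. A picture is of the moment at which its call begins: read the wrist's pose just before it. get_calibration takes no time and is no camera call.
- close_job(): hands the job in; it is judged then, once.
The state is a dict: "t": time; "q": joint angles; "dq": joint speeds; "joint_torque": joint torques, N m; "tool_pos": TCP position; "orientation": TCP orientation; "force": force on the tool from outside, world axes, zero at the start; "wrist_torque": the same for the moment, N m; "opening": finger opening in m; "gripper_force": force on a finger pad.
Only numpy, scipy, OpenCV 4.12 (cv2) and the standard library are available. Lean on these libraries where they do the work, as an engineer would, in place of code of your own. Each camera call takes 0.05 s, during which the arm holds its last target. There are 200 camera calls.

## Working session

There is one attempt and no reset: what is moved stays moved. The work goes in short steps, Python scripts to look and compute and a shell command to move; the robot and the scene stay as the last step left them, time stands still between calls to the robot, and variables do not carry over. Pictures are saved under pics/ and viewed, at most 10 in all, crops included, and the job is handed in when it is done.

```bash
mkdir -p pics; ls
python3 - <<'E'
from plant import *
import cv2
s=read_state();print(s['t'],s['tool_pos'],s['orientation'],s['opening'])
for n in('scene','side'):
    cv2.imwrite(f'pics/{n}0.png',read_camera(n)[:,:,::-1]);print(get_calibration(n))
print(get_calibration('wrist'))
E
```

```text
pics
0.0 [5.99410234e-01 7.01680895e-05 2.17575431e-01] [-2.22044230e+00 -2.22039077e+00  1.90451967e-03] 0.09313583836695342
{'fx': 476.20036588749554, 'fy': 476.20036588749554, 'cx': 319.19430766911694, 'cy': 200.9371330877106, 'eye': array([1.0255421 , 0.57036667, 0.98886958]), 'orientation': array([-0.97135791, -2.58374288,  0.93468762])}
{'fx': 421.4925045161844, 'fy': 421.4925045161844, 'cx': 313.38730676325105, 'cy': 198.88241809572477, 'eye': array([ 0.07673465, -0.71937498,  0.82469114]), 'orientation': array([-2.10641561,  0.63540748, -0.34208556])}
{'fx': 338.4102293047071, 'fy': 338.4102293047071, 'cx': 317.07060797119965, 'cy': 197.21551993041163, 'mount': array([[ 2.54159568e-04, -9.68754919e-01, -2.48019844e-01,
         6.84855177e-02],
       [ 9.99999967e-01,  2.56760186e-04,  2.18606170e-05,
        -3.54019307e-04],
       [ 4.25040410e-05, -2.48019842e-01,  9.68754952e-01,
        -1.66204190e-01],
       [ 0.00000000e+00,  0.00000000e+00,  0.00000000e+00,
         1.00000000e+00]])}
```

View pics/scene0.png

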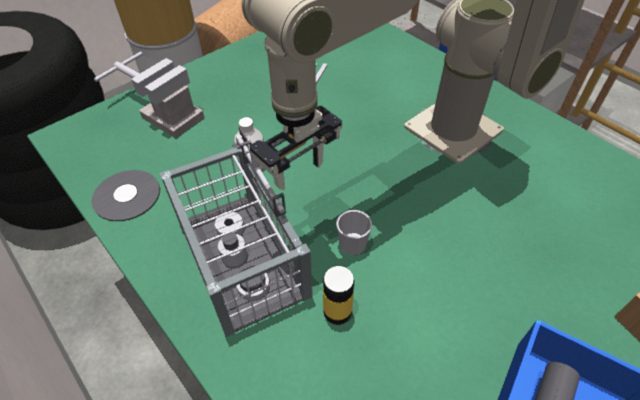

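View pics/side0.png

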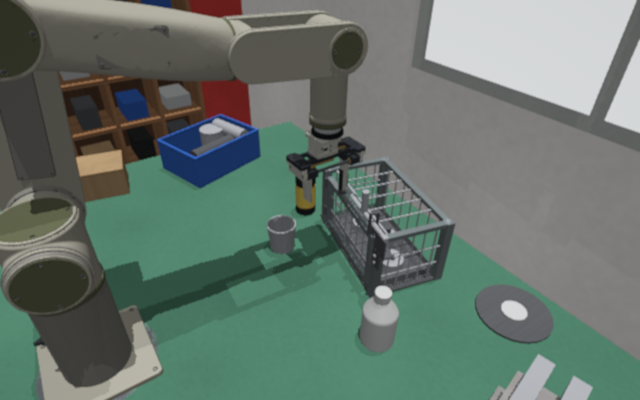

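The scene picture shows the cage at about (240,240), the gripper in front of it, the tub at (353,232), the can at (338,295) and the jug at (248,133). In the side picture the knob seems to be at about (365,200). I'll enlarge both.

Run:
```python
import cv2,numpy as np
a=cv2.imread('pics/scene0.png')[140:280,220:350];b=cv2.imread('pics/side0.png')[150:300,310:450]
cv2.imwrite('pics/c1.png',np.hstack([cv2.resize(a,(390,420),interpolation=2),cv2.resize(b,(392,420),interpolation=2)]))
```

```text
(no output)
```

View pics/c1.png

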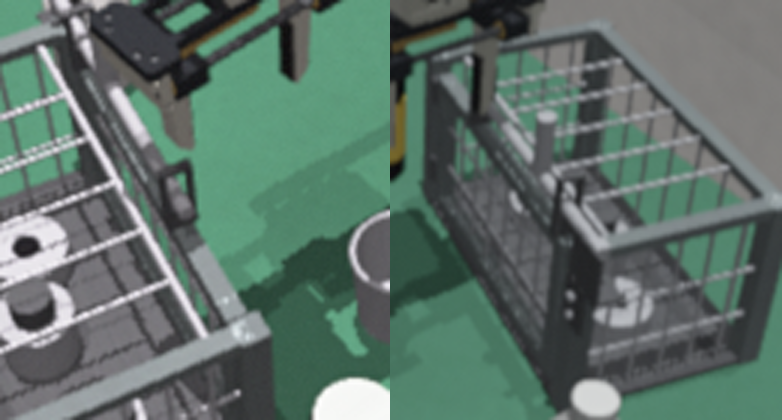

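The side panel shows the knob's flat top at full-image pixel (365.7,191). In the scene view a finger hides it. I'll intersect that ray with z=0.266 to get the knob position, and do the same roughly for the containers and the cage line.

```bash
cat > h.py <<'E'
import numpy as np
from plant import *
from scipy.spatial.transform import Rotation as R
def campose(n,s=None):
    c=get_calibration(n)
    if n!='wrist': return c,np.array(c['eye']),R.from_rotvec(c['orientation']).as_matrix()
    s=s or read_state(); Rt=R.from_rotvec(s['orientation']).as_matrix(); M=np.array(c['mount'])
    return c,np.array(s['tool_pos'])+Rt@M[:3,3],Rt@M[:3,:3]
def ray(n,u,v,s=None):
    c,e,Rm=campose(n,s); d=Rm@np.array([(u-c['cx'])/c['fx'],(v-c['cy'])/c['fy'],1]); return e,d/np.linalg.norm(d)
def atz(n,u,v,z,s=None):
    e,d=ray(n,u,v,s); return e+d*(z-e[2])/d[2]
def tri(*obs):
    A=0;b=0
    for e,d in obs:
        P=np.eye(3)-np.outer(d,d);A=A+P;b=b+P@e
    return np.linalg.solve(A,b)
def proj(n,p,s=None):
    c,e,Rm=campose(n,s); q=Rm.T@(np.array(p)-e); return np.array([c['fx']*q[0]/q[2]+c['cx'],c['fy']*q[1]/q[2]+c['cy']])
E
python3 - <<'E'
from h import *
np.set_printoptions(precision=3,suppress=True)
k=atz('side',365.7,191,.266);print('knob',k,proj('scene',k))
print('jug top',atz('side',383,294,.155),'tub rim c',atz('scene',354,222,.085),'can top',atz('scene',339,277,.15),atz('side',306,212,0))
print('tool R',R.from_rotvec(read_state()['orientation']).as_matrix())
E
```

```text
knob [ 0.649 -0.097  0.266] [252.522 146.925]
jug top [ 0.544 -0.295  0.155] tub rim c [0.525 0.104 0.085] can top [0.679 0.218 0.15 ] [0.678 0.211 0.   ]
tool R [[ 0.     1.    -0.002]
 [ 1.    -0.     0.   ]
 [ 0.    -0.002 -1.   ]]
```

```bash
python3 -m crank '[[[-0.35,0,0,-0.1,0,0,0],[-0.35,0,0,-0.18,0,0,0],[-0.35,-0.1,0.04,-0.18,0,0,0],[-0.35,-0.2,0.09,-0.18,0,0,0],[-0.35,-0.2,0.09,-0.18,0,0,0]]]' 40
python3 - <<'E'
from h import *
import cv2
for n in('wrist','scene','side'):
    if n=='wrist': print(read_state())
    cv2.imwrite(f'pics/{n}1.png',read_camera(n)[:,:,::-1])
E
```

```text
t: 0.72
tool_pos: [0.6452, -0.1036, 0.3065]
orientation: [-2.225, -2.216, 0.003]
force: [-1.0, -0.0, -0.0]
opening: 0.0475
gripper_force: 0.0
{'t': 0.725, 'q': array([-2.37060059e-01,  2.62389021e-01,  1.18076959e+00, -9.13894257e-04,
        1.70110515e+00, -2.33133557e-01]), 'dq': array([ 0.05186778, -0.04329268,  0.03845582,  0.02710221,  0.01130126,
        0.03335955]), 'joint_torque': array([ -2.00888693, -63.74911308, -51.73857808,  -0.4038672 ,
        -0.2361319 ,  -0.59349976]), 'tool_pos': array([ 0.64519533, -0.10355983,  0.30645551]), 'orientation': array([-2.22465006, -2.21567162,  0.00340564]), 'force': array([-0.9831174 , -0.02251373, -0.04502263]), 'wrist_torque': array([ 0.01317086, -0.02933645, -0.01748518]), 'gripper_force': 0.0, 'opening': 0.0475440622483628}
```

View pics/wrist1.png

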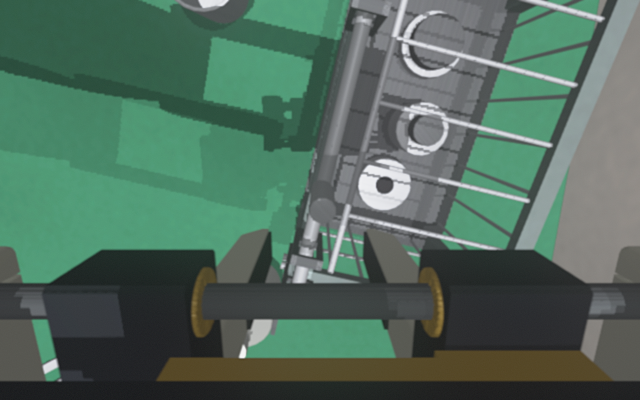

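The wrist view shows the knob's top at about (321,208). The rod runs from about (300,270) at the keeper end to (363,25) at the hinge end, so the gate is yawed. The hinge-side guide is near (370,15) and the keeper-side guide near (307,262).

Run:
```python
from h import *
import cv2
np.set_printoptions(precision=4,suppress=True)
s=read_state()
k1=atz('wrist',321,208,.266,s);k2=atz('side',365.7,191,.266)
print(k1,k2,tri(ray('wrist',321,208,s),ray('side',365.7,191)))
a=atz('wrist',362,30,.204,s);b=atz('wrist',329,170,.204,s)
print(a,b,np.degrees(np.arctan2(*(a-b)[:2])))
w=cv2.imread('pics/wrist1.png')[140:300,230:430];b=cv2.imread('pics/side1.png')[170:270,330:430]
cv2.imwrite('pics/c2.png',np.hstack([cv2.resize(w,(400,320),interpolation=2),cv2.resize(b,(320,320),interpolation=2)]))
```

```text
[ 0.6468 -0.0914  0.266 ] [ 0.6491 -0.0967  0.266 ] [ 0.6488 -0.0935  0.264 ]
[0.6771 0.0263 0.204 ] [ 0.6539 -0.0774  0.204 ] 12.63041075567482
```

View pics/c2.png

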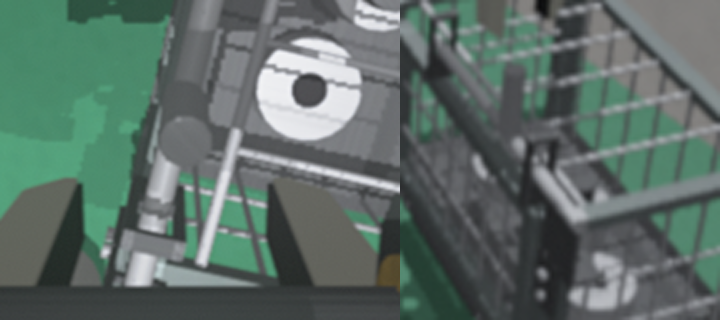

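```bash
python3 -m crank '[[[-0.35,0.01,0.008,0,0,0,0.07],[-0.35,0.012,0.008,0,0,0,0.14],[-0.35,0.012,0.008,0.04,0,0,0.14],[-0.35,0.012,0.008,0.06,0,0,0.14],[-0.35,0.012,0.008,0.06,0,0,0.14]]]' 40
python3 - <<'E'
from h import *
import cv2
np.set_printoptions(precision=4,suppress=True)
s=read_state();Rt=R.from_rotvec(s['orientation']).as_matrix();print(Rt,s['tool_pos'])
print(proj('wrist',[.649,-.094,.266],s),proj('wrist',s['tool_pos'],s))
w=read_camera('wrist')[:,:,::-1][180:380,200:440];
cv2.imwrite('pics/c3.png',cv2.resize(w,(720,600),interpolation=2))
E
```

```text
t: 1.5
tool_pos: [0.6479, -0.0934, 0.2763]
orientation: [-2.448, -1.965, 0.004]
force: [-0.2, -0.6, 1.2]
opening: 0.0301
gripper_force: 0.0
[[ 0.2164  0.9763 -0.0035]
 [ 0.9763 -0.2164  0.0008]
 [ 0.     -0.0036 -1.    ]] [ 0.6479 -0.0934  0.2763]
[319.9184 238.2277] [317.7318 244.8401]
```

View pics/c3.png

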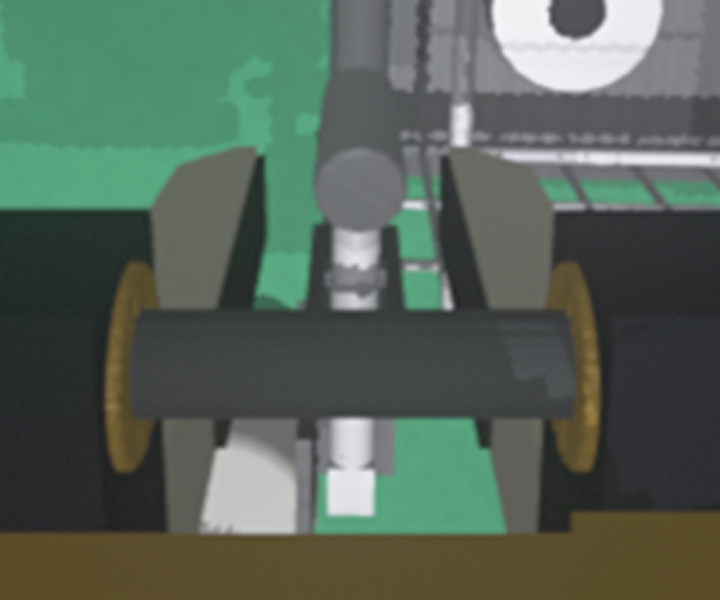

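The knob is centred between the open fingers at full-image pixel (320,243), about 3 mm toward −y of the estimate, and the yaw matches the rod. Next I descend and close.

```bash
python3 -m crank '[[[-0.35,-0.006,0.002,0.05,0,0,0],[-0.35,-0.006,0.002,0.094,0,0,0],[-0.35,-0.006,0.002,0.094,0,0,0],[-1,-0.006,0.002,0.094,0,0,0],[-1,-0.006,0.002,0.094,0,0,0]]]' 40;  python3 -m crank '[[[-1,0,0,0,0,0,0],[-1,0,0,0,0,0,0],[-1,0,0,0,0,0,0],[-1,0,0,0,0,0,0],[-1,0,0,0,0,0,0]]]'
```

```text
t: 2.17
tool_pos: [0.6494, -0.0972, 0.2334]
orientation: [2.451, 1.964, 0.001]
force: [-4.8, -0.3, 4.5]
opening: 0.0176
gripper_force: 40.0
t: 2.8
tool_pos: [0.6494, -0.0972, 0.2333]
orientation: [2.451, 1.964, 0.001]
force: [-5.1, -0.5, 4.7]
opening: 0.0174
gripper_force: 40.0
```

```bash
python3 -m crank '[[[-1,0,0,-0.01,0,0,0],[-1,0,0,-0.02,0,0,0],[-1,0,0,-0.03,0,0,0],[-1,0,0,-0.036,0,0,0],[-1,0,0,-0.036,0,0,0]]]'
```

```text
t: 3.42
tool_pos: [0.6493, -0.0971, 0.2499]
orientation: [2.452, 1.964, -0.0]
force: [-3.5, -0.1, -3.0]
opening: 0.0174
gripper_force: 40.0
```

```bash
python3 -m crank '[[[-1,0,0,-0.003,0,0,0],[-1,0,0,-0.005,0,0,0],[-1,0,0,-0.005,0,0,0],[-1,0,0,-0.005,0,0,0],[-1,0,0,-0.005,0,0,0]]]'
python3 - <<'E'
from h import *
import cv2
a=read_camera('wrist')[:,:,::-1][150:400,200:440];b=read_camera('side')[:,:,::-1][170:270,330:430]
cv2.imwrite('pics/c4.png',np.hstack([cv2.resize(a,(384,400)),cv2.resize(b,(400,400),interpolation=2)]))
E
```

```text
t: 4.05
tool_pos: [0.6493, -0.0971, 0.2521]
orientation: [-2.452, -1.964, 0.0]
force: [-4.8, -0.2, -3.7]
opening: 0.0172
gripper_force: 40.0
```

View pics/c4.png

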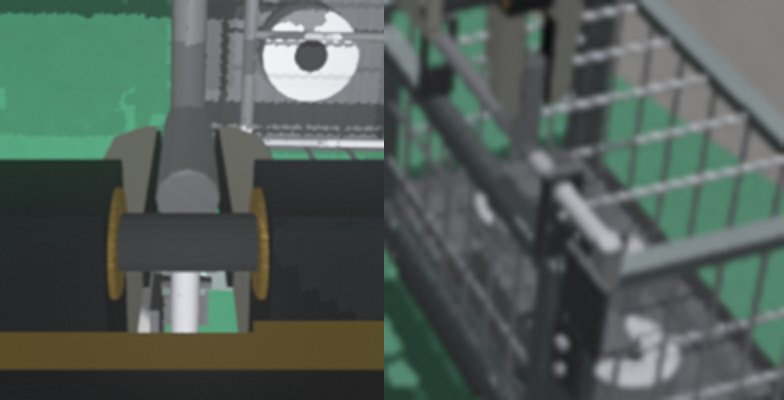

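The pads hold the knob and the rod stands raised in its guides. Next I draw it 20 mm and watch the force.

```bash
python3 -m crank '[[[-1,0.01,0,0,0,0,0],[-1,0.02,0,0,0,0,0],[-1,0.03,0,0,0,0,0],[-1,0.04,0,0,0,0,0],[-1,0.04,0,0,0,0,0]]]'
```

```text
t: 4.78
tool_pos: [0.654, -0.0767, 0.2522]
orientation: [-2.451, -1.965, -0.001]
force: [-3.0, 1.5, -3.0]
opening: 0.0174
gripper_force: 40.0
```

```bash
python3 -m crank '[[[-1,0.02,0,0,0,0,0],[-1,0.04,0,0,0,0,0],[-1,0.06,0,0,0,0,0],[-1,0.064,0,0,0,0,0],[-1,0.064,0,0,0,0,0]]]'
python3 - <<'E'
from h import *
np.set_printoptions(precision=4,suppress=True)
s=read_state();p=s['tool_pos'];Rt=R.from_rotvec(s['orientation']).as_matrix();print(p,Rt)
k0=np.array([.6494,-.0972]);d=np.array([.2164,.9763]);h=k0+.23*d
r=p[:2]-h;print('hinge',h,'r',np.linalg.norm(r))
for a in (5,10,15,20,25):
    t=np.radians(-a);q=h+np.array([[np.cos(t),-np.sin(t)],[np.sin(t),np.cos(t)]])@r
    print(a,(Rt.T@np.r_[q-p[:2],0])/.5, a/90)
E
```

```text
t: 5.4
tool_pos: [0.661, -0.0458, 0.2523]
orientation: [2.451, 1.965, 0.001]
force: [0.7, 0.6, -3.2]
opening: 0.0171
gripper_force: 40.0
[ 0.661  -0.0458  0.2523] [[ 0.2175  0.9761  0.0008]
 [ 0.9761 -0.2175  0.0003]
 [ 0.0005  0.0007 -1.    ]]
hinge [0.6992 0.1273] r 0.1773324445541599
5 [ 0.0013 -0.0309 -0.    ] 0.05555555555555555
10 [ 0.0052 -0.0616 -0.    ] 0.1111111111111111
15 [ 0.0119 -0.0918 -0.0001] 0.16666666666666666
20 [ 0.0211 -0.1214 -0.0001] 0.2222222222222222
25 [ 0.0329 -0.15   -0.0001] 0.2777777777777778
```

```bash
python3 -m crank '[[[-1,0,-0.015,0,0,0,0.028],[-1,0.001,-0.031,0,0,0,0.056],[-1,0.003,-0.046,0,0,0,0.083],[-1,0.005,-0.062,0,0,0,0.111],[-1,0.005,-0.062,0,0,0,0.111]]]'
```

```text
t: 6.02
tool_pos: [0.6313, -0.0373, 0.2526]
orientation: [2.613, 1.743, 0.002]
force: [2.2, -0.4, -3.3]
opening: 0.0174
gripper_force: 40.0
```

```bash
python3 -m crank '[[[-1,0.001,-0.025,0,0,0,0.042],[-1,0.004,-0.05,0,0,0,0.083],[-1,0.008,-0.074,0,0,0,0.125],[-1,0.012,-0.095,0,0,0,0.167],[-1,0.012,-0.095,0,0,0,0.167]]]'; python3 -m crank '[[[-1,0,0,0,0,0,0],[-1,0,0,0,0,0,0],[-1,0,0,0,0,0,0],[-1,0,0,0,0,0,0],[-1,0,0,0,0,0,0]]]';python3 - <<'E'
from h import *
import cv2
p=read_state()['tool_pos'][:2];h=np.array([.6992,.1273]);r=p-h
print('gate deg',np.degrees(np.arctan2(-r[0],-r[1]))-12.5,'draw',.23-np.linalg.norm(r))
cv2.imwrite('pics/scene5.png',cv2.resize(read_camera('scene')[:,:,::-1][90:350,140:400],(600,600)))
E
```

```text
t: 6.65
tool_pos: [0.5899, -0.0137, 0.2527]
orientation: [2.817, 1.388, 0.002]
force: [3.5, -2.1, -3.2]
opening: 0.0173
gripper_force: 40.0
t: 7.28
tool_pos: [0.5896, -0.0136, 0.2521]
orientation: [2.819, 1.387, 0.0]
force: [3.6, -2.6, -4.6]
opening: 0.0174
gripper_force: 40.0
gate deg 25.3925104142444 draw 0.05150366166959766
```

View pics/scene5.png

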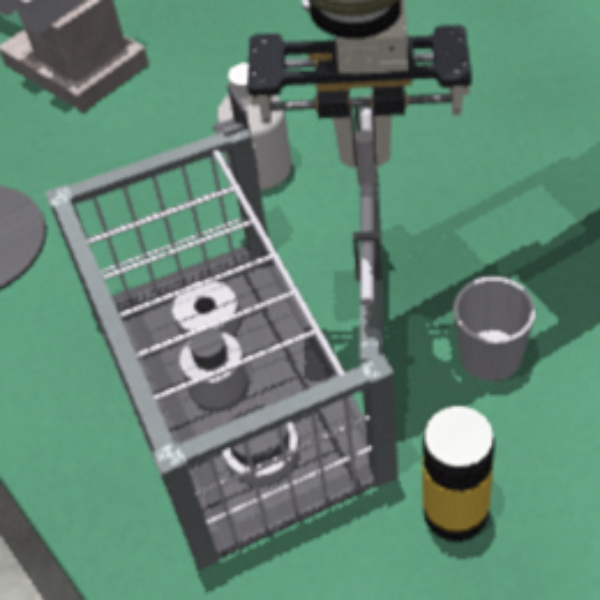

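The picture shows the gate standing about 25° ajar, with its leaf running from about (370,360) to (365,130). The fingers hold the knob, and the jug, tub and can stand untouched, so I'm handing in.

```bash
python3 -c "from plant import *; print(close_job())"
```

```text
the job is handed in; nothing more can be done
None
```

I handed the job in with the bolt drawn about 51 mm and the gate held about 25° ajar by the knob; the last picture showed the containers untouched, and the hand-in call returned no verdict.

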